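# Swing the indexed loupe arm one hole over to the plaster model

### The job

Hook a fingertip through the pull ring of the loupe stand and lift the spring index pin, swing the arm by one hole so that the magnifying lens stands over the plaster model on the stand, then let the pin drop fully home in that hole and let go. Nothing is to be squeezed or picked up: work the ring gently, and leave the model, the bur block, the jars and the mug where they stand. Do not swing the lens towards the bur block, nor on past the hole at the model.

Things in the scene. Friction and masses are not known exactly. Their poses are not given: they have to be found in the camera images.
- ring (a point): Centre of the opening of the upright oval pull ring fixed on the index pin: 6 mm bar, opening 60 wide x 48 mm high, entered along the arm, its top leaning 20 deg towards the lens. Pin home: this centre at z 0.139, underside of top bar z 0.162, lower bar top 0.117; collar below (22 mm wide) ends at 0.103, arm at 0.088. It moves with arm and pin. x axis: outward along the arm; z up.
- pivot (a point): Fixed point on the arm's vertical pivot axis, at the arm's underside (z 0.076), at the stand's end nearest the robot. x axis: from the pivot to the middle hole; y to its left; z up. The hub here is 36 mm across, top at z 0.103. Pivot to ring centre: 124 mm horizontally.
- hole2 (a point): Mouth (z 0.070) of the middle of five holes in the fixed index plate, where the pin starts, 115 mm from the pivot axis. The holes lie on an arc about the pivot, 28 degrees (0.489 rad, 56 mm) apart, 11 mm wide; the pin is 9 mm thick with a round tip and goes about 10 mm deep.
- lens (a point): Centre of the round magnifying lens at the far end of the arm, z = 0.082 m, 190 mm from the pivot axis; black rim 80 mm across.
- swing (a joint): Arm angle about the pivot, rad, positive anticlockwise from above (lens goes left, seen from the robot). Starts in the middle hole (0); the neighbouring holes are at +0.489 and -0.489. The pin when home locks it with about 0.01 play. Light friction (about 0.6 N at the ring); it stays where it is left.
- pin (a joint): Height by which the index pin is raised, m: 0 fully home; clear of the index plate above about 0.010; stop at 0.024. A spring presses it down (about 4 N when home, 7 N when raised 20 mm), so let go it drops home over a hole, and between holes rests on the plate at about 0.010.
- model_centre (a point): Centre of the loose plaster jaw model, 59 x 65 x 29 mm (half-way up), on the stand's base plate (8 mm thick) at the station beneath one of the two neighbouring holes' lens positions, to the left or the right; the lens stands over it when the arm is in that hole.
- burs: Loose wooden block with small upright burs, 42 x 85 x 55 mm, origin at the centre of its underside, at the other station of the stand. Not to be moved.
- powder_jar: Loose small powder jar with lid, 32 mm across, 37 mm high, origin under its centre, on a near corner of the stand. Not to be moved.
- big_jar: Loose larger powder jar, 42 mm across, 47 mm high, origin under its centre, on the bench to the left. Not to be moved.
- mug: Loose spotted mug, 82 x 114 x 91 mm, origin under its centre, on the bench to the left. Not to be moved.
Not all that is in view belongs to the job. Of the things like the part that bears model_centre, leave any that is red; of the rest the larger one is meant.

How it is judged:
On the way, in this order (a step that is already met when the one before it is completed fails the run):
1. the pin is lifted out of the middle hole by a finger in its ring, the arm still there (value of joint pin above 0.0095 m and contact force between pin and the fingers above 1 N and value of joint swing between -0.12 and 0.12 rad), for 0.05 s.
2. the arm is swung more than half-way to the neighbouring hole with the pin up ((value of joint swing above 0.28 rad or value of joint swing below -0.28 rad) and value of joint pin above 0.007 m), for 0.05 s.
At the end, for the whole second after the job is handed in: The pin is home (within 2.5 mm) in the hole next to the middle one (arm within 0.05 rad of it) on the plaster model's side, the lens centre is within 25 mm of the model's centre seen from above, the arm is still, and the ring is let go (value of joint pin below 0.0025 m and not (value of joint swing above 0.54 rad or value of joint swing below -0.54 rad) and (value of joint swing above 0.44 rad or value of joint swing below -0.44 rad) and horizontal distance between lens and model_centre below 0.025 m and velocity of joint swing between -0.03 and 0.03 rad/s and contact force between pin and the fingers below 0.2 N); the robot touches nothing.
It fails at once if the lens is swung towards the bur block (more than half a hole pitch) (horizontal distance between lens and burs below 0.045 m).
It fails at once if the arm is swung on past the next hole, more than half-way to the one after (value of joint swing above 0.74 rad or value of joint swing below -0.74 rad).
It fails at once if the ring or pin is forced or squeezed with more than 30 N (contact force between pin and the fingers above 30 N).
It fails at once if the plaster model or the bur block is moved or lifted more than 10 mm (distance of any of model_centre, burs from where it was at the start of the episode above 0.01 m).
It fails at once if a jar or the mug is moved or lifted more than 10 mm (distance of any of powder_jar, big_jar, mug from where it was at the start of the episode above 0.01 m).
It also fails if it takes over 48 s, if anything falls off the work surface, if the arm or the gripper's body presses on something with over 40 N, if the wrist force passes 120 N, or if a joint passes its speed limit or range.

### The arm

A 6-joint arm with a two-finger parallel gripper is mounted at the origin on a cart in front of the work surface, level with it; the furniture and walls round the work are solid. World frame = base frame: x ahead of the robot, y to its left, z up, the work surface at z = 0. Lengths are in m, angles in rad, forces in N, time in s.
With the tool pointing down it reaches from about 0.275 to 0.725 m from the base axis. Payload 15.9 kg.
Tool frame: the origin (TCP) lies midway between the tips of the shut fingers; the grasp point (between the pads) lies 19 mm behind it (bot.grip_depth is the z of the grasp point in the tool frame, in m); z points along the fingers, y is the direction in which the jaws open and shut (so a half turn about z gives the same grasp; the last joint's range is limited). The gripper opens to 85 mm and grips with 20 to 120 N. Pads are 22 mm wide; open, the fingers measure 114 mm over their backs; the gripper's body (76 mm by 85 mm) begins 54 mm behind the grasp point. The pads swing forward as they close: fully open they stand 13 mm farther back than shut.
Start: joints at [1.196, 0.213, -0.034, 1.323, 0, 1.571], TCP at [0.183, 0.465, 0.231] pointing down, gripper open.
Joint ranges: [-2.98, 2.98], [-0.74, 1.72], [-1.14, 1.35], [-2.1, 2.04], [-1.57, 1.44], [-3.14, 3.14]. Speed limits (rad/s): [1.89, 1.89, 2.39, 2.57, 3.14, 3.14].

### API

Orientations are given as a 3x3 rotation matrix whose columns are the frame's x, y, z axes.
In Python, from plant import telemetry, grab_frame, get_calibration, close_job, bot gives the robot as it stands.
- The arm moves only by the tool carry_out, never from a script. Its argument "targets" is a list of rows, each an object of numbers: "tx", "ty", "tz": the shift along the tool's x, y, z in cm; "roll": the turn about the tool's z in rad; "claw": the finger opening in cm, from 0 to 8.54. In form: [{"tx": .., "ty": .., "tz": .., "roll": .., "claw": ..}, ...]. A call has 1 to 12 rows; each row shifts and turns the commanded pose from where the row before left it, along the tool's axes as they then stand; what a row does not reach is not made up. A row lasts 1/12 s, in which the tool goes at most 41.7 mm and 7.16 degrees, less where a joint would pass 70% of its speed; a pose out of reach is approached as far as the arm can. A call with a gripper value outside its range is refused whole. The fingers move at their own pace and stop on an object; "force" is the grip in N (left out, the last holds). Time passes only in rows, so rows that do not move let the fingers close. It gives the time, the measured TCP pose, the force and the opening at its end, in the units of the state.
- telemetry.get_state(): the state, without advancing time (a new reading comes with each control period).
- grab_frame(name): name is "scene" or "top" or "wrist"; returns (picture, depth): 384x512x3 uint8, red, green, blue; 384x512 float32, m along the optical axis (not along the pixel's ray), 0 where there is no reading.
- get_calibration(name): a dict with "K" (3x3 intrinsics, pixels), "cam_to_world" (4x4, takes a point from camera to world coordinates). Camera axes: x right, y down, z forward; pixel columns grow to the right and rows downward; lengths in m; the calibration is good to about 2 mm. A picture is of the moment at which its call begins: read the wrist's pose just before it. get_calibration takes no time and is no camera call; for the wrist camera it gives the pose at the moment of the call.
- close_job(): hands the job in, once; it reports no verdict.
The state is a dict: "clock": time; "q": joint angles; "qvel": joint speeds; "joint_torque": joint torques, N m; "tool_pos": TCP position; "tcp_rot": TCP orientation; "contact_force": force on the tool from outside, world axes, zero at the start; "wrist_torque": the same for the moment, N m; "grip_width": finger opening in m.
Only numpy, scipy, OpenCV 4.12 (cv2) and the standard library are available. Lean on these libraries where they do the work, as an engineer would, in place of code of your own. Each camera call takes 0.05 s, during which the arm holds its last target. There are 200 camera calls.

## Working session

There is one attempt and no reset: what is moved stays moved. The work goes in short steps, Python scripts to look and compute and a tool call to move; the robot and the scene stay as the last step left them, time stands still between calls to the robot, and variables do not carry over. Pictures are saved under pics/ and viewed, about 8 in all and at most 12, crops included, and the job is handed in when it is done.

Besides the shell and the picture viewer there is one more tool, called after "Request:" as a command line: name --argument value ..., lists and objects as JSON in quotes. carry_out: Moves the arm, as the interface text tells. Its arguments: {"type":"object","properties":{"targets":{"type":"array"},"force":{"type":"number"}},"required":["targets"]}

```bash
mkdir -p pics; cat > h.py <<'E'
import numpy as np,cv2
from plant import telemetry, grab_frame, get_calibration, close_job, bot
def save(n,f,crop=None,s=1):
    p,d=grab_frame(n); c=get_calibration(n)
    np.savez(f'pics/{f}.npz',p=p,d=d,K=c['K'],T=c['cam_to_world'])
    im=p if crop is None else p[crop[1]:crop[3],crop[0]:crop[2]]
    im=cv2.resize(im,None,fx=s,fy=s,interpolation=cv2.INTER_CUBIC)
    cv2.imwrite(f'pics/{f}.png',im[:,:,::-1])
def P(f,u,v,z=None):
    a=np.load(f'pics/{f}.npz');K,T=a['K'],a['T']
    r=np.array([(u-K[0,2])/K[0,0],(v-K[1,2])/K[1,1],1])
    if z is None: s=a['d'][int(round(v)),int(round(u))]
    else: s=(z-T[2,3])/(T[:3,:3]@r)[2]
    return T[:3,:3]@(r*s)+T[:3,3]
E
python3 - <<'E'
from h import *
save('top','top0',None,1.5);save('scene','scene0',None,1.5)
s=telemetry.get_state();print(s['tool_pos'],s['tcp_rot'],s['grip_width'],s['clock'])
E
```

```text
[0.18291413 0.46500974 0.23086436] [[-9.30581270e-01  3.66085152e-01 -4.01599119e-04]
 [ 3.66085371e-01  9.30580801e-01 -9.35074733e-04]
 [ 3.14034536e-05 -1.01718259e-03 -9.99999482e-01]] 0.08525355427794844 0.1
```

View pics/top0.png

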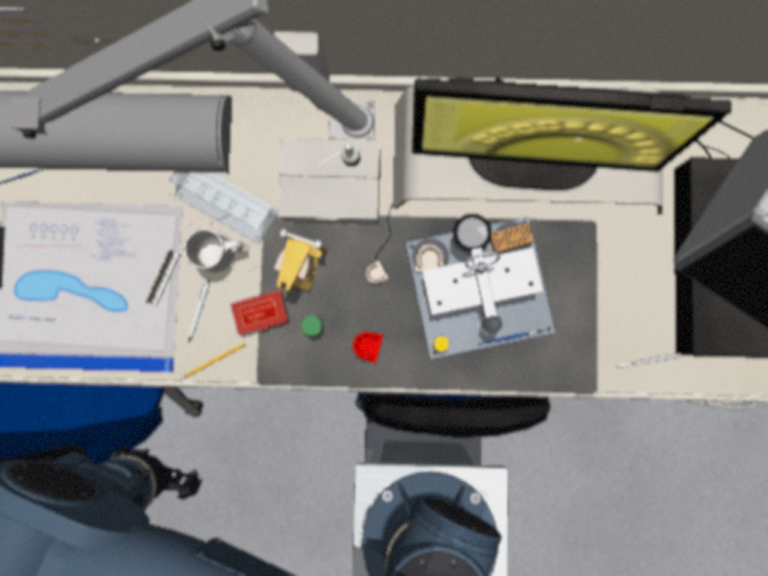

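View pics/scene0.png

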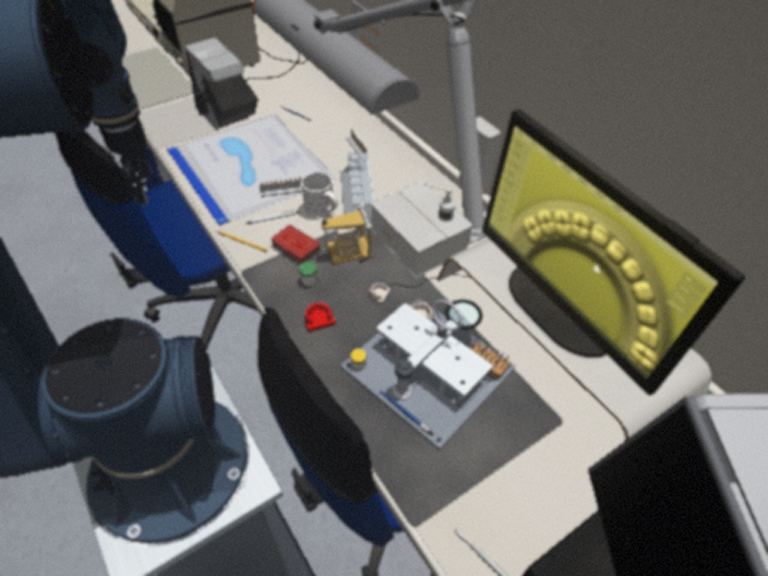

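The top view shows the stand with its hub at about (491,327), the ring near (480,262) and the lens at (472,232). Candidates for the model:
- pale jaw on the stand at (430,258)
- small pale jaw at (376,272) on the bench
- red jaw at (368,347)

I choose the one on the stand: it is not red and it is the larger. The bur block is at (512,237), on the right, so the swing goes left (+). Next I check this in a close crop.

```bash
python3 - <<'E'
from h import *
save('top','top1',(265,135,375,245),5.4)
for n,u,v,z in [('hub',491,325,.103),('lens',472,232,.082),('model',430,258,.03),('small',376,272,.01),('burs',512,237,.06),('pjar',441,344,.037)]:
    print(n,P('top0',u/1.5,v/1.5,z).round(4),P('top0',u/1.5,v/1.5).round(4))
print(get_calibration('top')['cam_to_world'].round(3),get_calibration('wrist')['cam_to_world'].round(3))
E
```

```text
hub [ 0.4419 -0.1068  0.103 ] [ 0.4418 -0.1067  0.1044]
lens [ 0.6301 -0.0684  0.082 ] [ 0.6289 -0.0678  0.0887]
model [0.5815 0.0141 0.03  ] [0.5821 0.0139 0.0254]
small [0.5512 0.1277 0.01  ] [0.5508 0.1275 0.0141]
burs [ 0.6253 -0.1529  0.06  ] [ 0.6306 -0.1579  0.0273]
pjar [ 0.4021 -0.0123  0.037 ] [ 0.4021 -0.0121  0.0413]
[[ 0.025 -0.996  0.091  0.401]
 [-1.    -0.024  0.013  0.058]
 [-0.011 -0.091 -0.996  1.443]
 [ 0.     0.     0.     1.   ]] [[ 0.366  0.896  0.25   0.119]
 [ 0.93  -0.353 -0.099  0.49 ]
 [-0.001  0.269 -0.963  0.373]
 [ 0.     0.     0.     1.   ]]
```

View pics/top1.png

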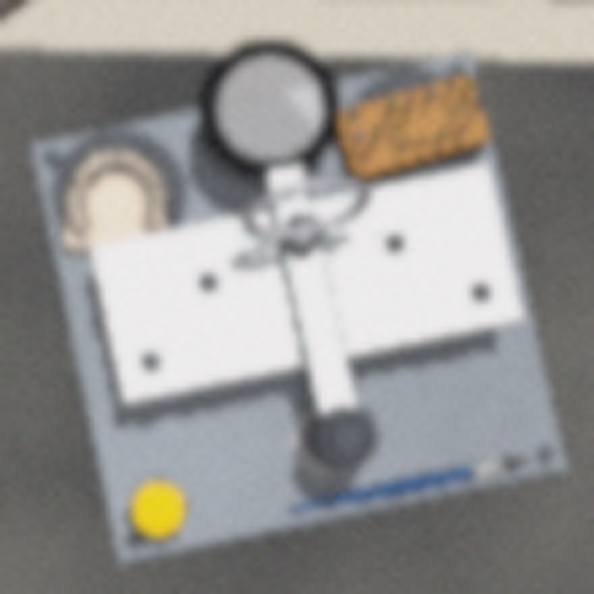

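The crop shows the chosen jaw at (115,205) under the left neighbouring hole (209,283), the burs at (415,125) on the right, the ring at (305,215), the hub at (342,435) and the lens at (268,108). The commands include no tilt, so before reaching I check what `bot` offers and how the fingers are shaped.

```bash
python3 - <<'E'
from h import *
print({k:getattr(bot,k) for k in dir(bot) if not k.startswith('__')})
L=lambda u,v,z:P('top1',265+u/5.4,135+v/5.4,z)
for n,u,v,z in [('hub',342,436,.103),('lens',268,108,.082),('hole+',209,283,.07),('hole-',394,243,.07),('hole++',150,362,.07),('hole--',480,292,.07),('ringL',245,195,.14),('ringR',365,200,.14)]: print(n,L(u,v,z).round(4))
save('wrist','w0',None,1.3)
E
```

```text
{'MotionError': <class 'plant.MotionError'>, 'grip_depth': -0.0187}
hub [ 0.4447 -0.1098  0.103 ]
lens [ 0.629  -0.0683  0.082 ]
hole+ [ 0.5302 -0.0377  0.07  ]
hole- [ 0.5555 -0.1418  0.07  ]
hole++ [ 0.4847 -0.0053  0.07  ]
hole-- [ 0.5289 -0.1906  0.07  ]
ringL [ 0.5717 -0.0513  0.14  ]
ringR [ 0.5705 -0.1158  0.14  ]
```

View pics/w0.png

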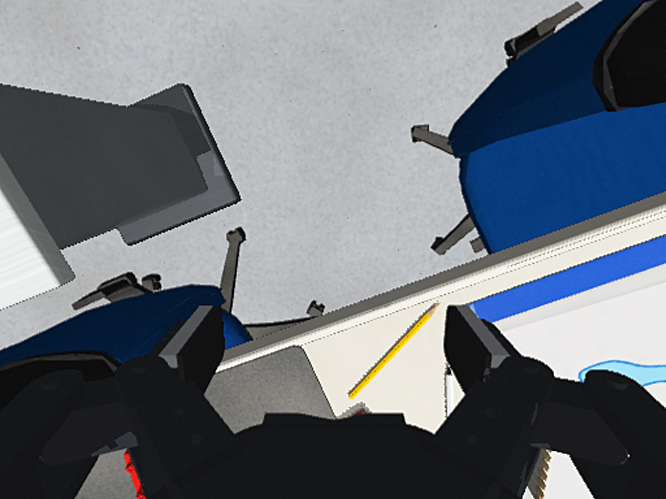

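The wrist view shows the two fingers open, with pads standing inward of the links at (190,340) and (480,340). I go above the ring with the fingers shut, so I can see the shape of the closed hook.

Request:
carry_out --targets '[{"tx": -2.8,"ty": -1.82,"tz": -0.25,"roll": 0,"claw": 0},{"tx": -2.8,"ty": -1.82,"tz": -0.25,"roll": 0,"claw": 0},{"tx": -2.8,"ty": -1.82,"tz": -0.25,"roll": 0,"claw": 0},{"tx": -2.8,"ty": -1.82,"tz": -0.25,"roll": 0,"claw": 0},{"tx": -2.8,"ty": -1.82,"tz": -0.25,"roll": 0,"claw": 0},{"tx": -2.8,"ty": -1.82,"tz": -0.25,"roll": 0,"claw": 0},{"tx": -2.8,"ty": -1.82,"tz": -0.25,"roll": 0,"claw": 0},{"tx": -2.8,"ty": -1.82,"tz": -0.25,"roll": 0,"claw": 0},{"tx": -2.8,"ty": -1.82,"tz": -0.25,"roll": 0,"claw": 0},{"tx": -2.8,"ty": -1.82,"tz": -0.25,"roll": 0,"claw": 0},{"tx": -2.8,"ty": -1.82,"tz": -0.25,"roll": 0,"claw": 0},{"tx": -2.8,"ty": -1.82,"tz": -0.25,"roll": 0,"claw": 0}]' --force 20

```text
clock: 1.2
tool_pos: [0.4164, 0.1374, 0.2615]
tcp_rot: [[-0.931, 0.366, 0.0], [0.366, 0.931, 0.0], [-0.0, 0.0, -1.0]]
contact_force: [-0.6, 0.6, 1.2]
grip_width: -0.0003
```

Request:
carry_out --targets '[{"tx": -2.8,"ty": -1.82,"tz": -0.25,"roll": 0,"claw": 0},{"tx": -2.8,"ty": -1.82,"tz": -0.25,"roll": 0,"claw": 0},{"tx": -2.8,"ty": -1.82,"tz": -0.25,"roll": 0,"claw": 0},{"tx": -2.8,"ty": -1.82,"tz": -0.25,"roll": 0,"claw": 0},{"tx": 0,"ty": 0,"tz": 0,"roll": 0.12,"claw": 0},{"tx": 0,"ty": 0,"tz": 0,"roll": 0.12,"claw": 0},{"tx": 0,"ty": 0,"tz": 0,"roll": 0.12,"claw": 0},{"tx": 0,"ty": 0,"tz": 0,"roll": 0.12,"claw": 0},{"tx": 0,"ty": 0,"tz": 0,"roll": 0.12,"claw": 0},{"tx": 0,"ty": 0,"tz": 0,"roll": 0.12,"claw": 0},{"tx": 0,"ty": 0,"tz": 0,"roll": 0.12,"claw": 0},{"tx": 0,"ty": 0,"tz": 0,"roll": 0.115,"claw": 0}]'

```text
clock: 2.2
tool_pos: [0.4933, 0.0303, 0.2712]
tcp_rot: [[-0.233, 0.973, -0.0], [0.973, 0.233, 0.0], [0.0, -0.0, -1.0]]
contact_force: [-0.1, -0.1, -0.3]
grip_width: 0.0003
```

```bash
python3 - <<'E'
from h import *
s=telemetry.get_state();print(s['clock'],s['tool_pos'],s['tcp_rot'].round(3) if hasattr(s['tcp_rot'],'round') else s['tcp_rot'],s['grip_width'],s['q'])
save('wrist','w1',None,1.3)
R=np.array(s['tcp_rot']);t=np.array(s['tool_pos'])
a=np.load('pics/w1.npz');d=a['d'];v,u=np.indices(d.shape)
K,T=a['K'],a['T'];c=np.stack([(u-K[0,2])/K[0,0]*d,(v-K[1,2])/K[1,1]*d,d],-1)
w=(c@T[:3,:3].T+T[:3,3]-t)@R*1000
np.save('pics/w1tool.npy',w)
m=(d>0)&(w[...,2]<5)&(w[...,2]>-90)
for z in range(-80,5,5):
    k=m&(abs(w[...,2]-z)<2.5)
    if k.any(): q=w[k]; print(z,k.sum(),'y',[round(float(x)) for x in np.percentile(q[:,1],[0,25,50,75,100])],'x',q[:,0].min().round(),q[:,0].max().round(), 'inner|y|',abs(q[:,1]).min().round(1))
E
```

```text
2.2 [0.49327337 0.03027009 0.27116183] [[-0.233  0.973 -0.   ]
 [ 0.973  0.233  0.   ]
 [ 0.    -0.    -1.   ]] 0.0003487751888800461 [6.12733510e-02 1.98492217e-01 4.76872037e-02 1.42031831e+00
 2.43400374e-05 1.39714889e+00]
-80 5077 y [-61, -41, -1, 40, 60] x -6.0 19.0 inner|y| 0.0
-75 5319 y [-57, -39, 0, 38, 55] x -7.0 19.0 inner|y| 0.0
-70 3951 y [-53, -35, 4, 34, 51] x -8.0 18.0 inner|y| 2.3
-65 2195 y [-49, -32, -4, 31, 48] x -9.0 18.0 inner|y| 3.2
-60 1873 y [-44, -32, 3, 31, 43] x -9.0 14.0 inner|y| 2.7
-55 3404 y [-41, -26, 2, 25, 39] x -9.0 15.0 inner|y| 2.1
-50 1605 y [-36, -20, -3, 19, 35] x -10.0 15.0 inner|y| 1.8
-45 1085 y [-32, -9, 1, 8, 31] x -12.0 14.0 inner|y| 1.1
-40 255 y [-22, -8, -1, 6, 20] x -10.0 14.0 inner|y| 0.1
-35 535 y [-7, -2, 0, 1, 6] x -11.0 12.0 inner|y| 0.0
-30 230 y [-14, -5, -1, 4, 13] x 7.0 12.0 inner|y| 0.1
-25 294 y [-14, -8, 0, 6, 13] x 6.0 12.0 inner|y| 0.2
-20 270 y [-14, -7, 0, 7, 13] x 6.0 12.0 inner|y| 0.2
-15 240 y [-14, -7, -1, 6, 13] x 6.0 12.0 inner|y| 0.2
-10 201 y [-14, -8, 0, 7, 13] x 7.0 12.0 inner|y| 0.2
-5 109 y [-12, -5, 0, 4, 12] x 7.0 12.0 inner|y| 0.3
```

View pics/w1.png

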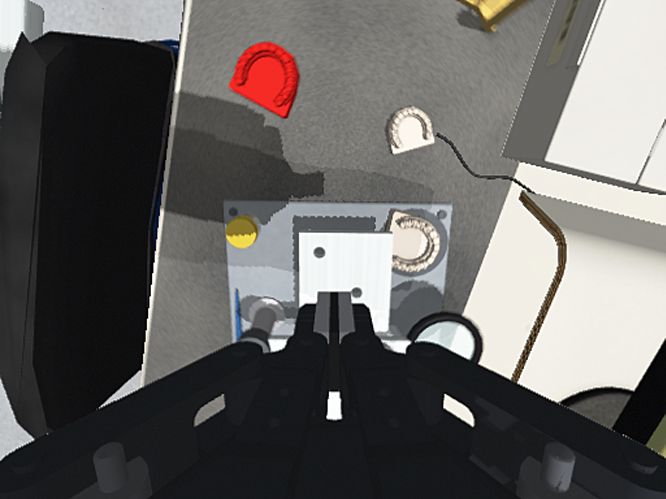

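The wrist view shows the shut pads at (337,320), their tops forming a ledge about 37 mm behind the tip, and the stand below with the jaw at (412,240). I now work out the channel above that ledge in more detail.

```bash
python3 - <<'E'
from h import *
w=np.load('pics/w1tool.npy');
m=(w[...,2]<-30)&(w[...,2]>-90)&(abs(w[...,1])<25)&(abs(w[...,0])<20)
for z in range(-76,-30,3):
  o=[]
  for x in range(-10,19,4):
    k=m&(abs(w[...,2]-z)<1.5)&(abs(w[...,0]-x)<2)
    yy=w[...,1][k]; p=yy[yy>0];n=yy[yy<=0]
    o.append(f"{x}:[{n.max() if len(n) else 0:.1f},{p.min() if len(p) else 0:.1f};{k.sum()}]")
  print(z,*o)
for r in (225,230,240,250,260,270,280,290,300,310,320): print(r,[tuple(int(q) for q in w[r,c].round()) for c in range(238,282,4)])
E
```

```text
-76 -10:[0.0,0.0;0] -6:[0.0,0.0;0] -2:[0.0,0.0;0] 2:[0.0,0.0;0] 6:[0.0,0.0;0] 10:[-0.0,0.2;199] 14:[-5.0,4.2;49] 18:[-5.2,4.4;643]
-73 -10:[0.0,0.0;0] -6:[0.0,0.0;0] -2:[0.0,0.0;0] 2:[0.0,0.0;0] 6:[0.0,0.0;0] 10:[-0.0,0.2;97] 14:[-4.9,4.0;53] 18:[-4.8,4.0;613]
-70 -10:[0.0,0.0;0] -6:[0.0,0.0;0] -2:[0.0,0.0;0] 2:[0.0,0.0;0] 6:[-4.6,3.9;11] 10:[-4.6,3.6;38] 14:[-4.7,3.8;31] 18:[-4.6,3.8;521]
-67 -10:[0.0,0.0;0] -6:[0.0,0.0;0] -2:[0.0,0.0;0] 2:[0.0,0.0;0] 6:[-4.4,3.4;24] 10:[-4.4,3.4;31] 14:[-4.3,3.4;35] 18:[-4.4,3.6;444]
-64 -10:[0.0,0.0;0] -6:[0.0,0.0;0] -2:[0.0,0.0;0] 2:[-4.3,3.2;11] 6:[-4.2,3.2;28] 10:[-4.1,3.2;29] 14:[-4.1,3.2;33] 18:[-4.3,3.4;128]
-61 -10:[0.0,0.0;0] -6:[0.0,0.0;0] -2:[0.0,0.0;0] 2:[0.0,0.0;0] 6:[-4.0,3.3;4] 10:[-3.9,2.9;24] 14:[-3.9,3.0;10] 18:[0.0,0.0;0]
-58 -10:[0.0,0.0;0] -6:[0.0,24.4;2] -2:[-24.0,22.9;11] 2:[-23.4,21.3;40] 6:[-4.0,2.8;42] 10:[-3.7,2.7;159] 14:[-3.7,2.8;139] 18:[0.0,0.0;0]
-55 -10:[0.0,0.0;0] -6:[0.0,24.3;6] -2:[-23.7,22.4;52] 2:[-22.2,20.6;139] 6:[-19.9,2.5;271] 10:[-3.4,2.5;272] 14:[-3.4,2.5;326] 18:[0.0,0.0;0]
-52 -10:[-3.2,1.8;2] -6:[-3.5,
[... 2152 characters left out ...]
-56), (13, 5, -57), (12, 7, -56)]
290 [(17, -6, -69), (18, -5, -70), (11, -4, -60), (1, -3, -46), (-5, -2, -37), (-5, 0, -37), (2, 2, -47), (10, 3, -58), (16, 4, -67), (17, 5, -69), (17, 6, -69)]
300 [(18, -6, -74), (14, -5, -69), (7, -4, -60), (-2, -3, -48), (-11, -2, -36), (-10, 0, -36), (68, 0, -142), (-1, 3, -49), (13, 4, -67), (17, 5, -73), (17, 6, -73)]
310 [(17, -5, -77), (12, -5, -71), (-6, -5, -49), (-7, -3, -47), (-205, -6, 202), (-205, -1, 202), (-7, 2, -47), (-6, 3, -49), (9, 4, -68), (16, 4, -76), (17, 5, -77)]
320 [(14, -5, -77), (10, -5, -73), (-7, -5, -53), (-9, -3, -50), (-223, -6, 203), (-222, -1, 202), (-222, 5, 202), (-7, 3, -53), (11, 3, -74), (13, 4, -76), (17, 5, -81)]
```

When shut, the pads have a flat upward ledge at tool z −37 mm. Above it is a channel about 3.5 mm wide plus the opening. So with the fingers reaching through the ring under the top bar and left about 3.5 mm apart, the bar can rest on the pad ledges without being squeezed. I go to hover over the ring with the fingers open and measure the bar.

Request:
carry_out --targets '[{"tx": -2.52,"ty": 1.06,"tz": 0.62,"roll": 0,"claw": 6},{"tx": -2.52,"ty": 1.06,"tz": 0.62,"roll": 0,"claw": 6},{"tx": -2.52,"ty": 1.06,"tz": 0.62,"roll": 0,"claw": 6},{"tx": -2.52,"ty": 1.06,"tz": 0.62,"roll": 0,"claw": 6},{"tx": -2.52,"ty": 1.06,"tz": 0.62,"roll": 0,"claw": 6},{"tx": 0,"ty": 0,"tz": 0,"roll": 0,"claw": 6},{"tx": 0,"ty": 0,"tz": 0,"roll": 0,"claw": 6}]'

```text
clock: 2.83
tool_pos: [0.5749, -0.0803, 0.2393]
tcp_rot: [[-0.239, 0.971, -0.002], [0.971, 0.239, 0.0], [0.001, -0.002, -1.0]]
contact_force: [0.3, -0.0, -0.3]
grip_width: 0.0601
```

```bash
cat >> h.py <<'E'
def wtool(f):
    s=telemetry.get_state();R=np.array(s['tcp_rot']);t=np.array(s['tool_pos'])
    a=np.load(f'pics/{f}.npz');d=a['d'];v,u=np.indices(d.shape)
    K,T=a['K'],a['T'];c=np.stack([(u-K[0,2])/K[0,0]*d,(v-K[1,2])/K[1,1]*d,d],-1)
    W=c@T[:3,:3].T+T[:3,3];W[d<=0]=9
    return W,(W-t)@R*1000,s
E
python3 - <<'E'
from h import *
save('wrist','w2',None,1.3)
W,w,s=wtool('w2');print(s['clock'],s['tool_pos'],np.round(s['tcp_rot'],3)[0],s['grip_width'])
m=(W[...,2]>.155)&(W[...,2]<.178)&(abs(w[...,1])<25)&(abs(w[...,0])<40)
q=w[m];print(len(q))
for x in range(-35,40,5):
    k=abs(q[:,0]-x)<2.5
    if k.sum()>2: print(x,k.sum(),'y',np.percentile(q[k,1],[0,50,100]).round(1),'z',np.percentile(s['tool_pos'][2]*1000-q[k,2],[0,50,100]).round(1))
E
```

```text
2.8833 [ 0.57465038 -0.07951129  0.23990349] [-0.24   0.971 -0.001] 0.0599609652101594
502
-30 14 y [-6.2 -4.5 -1.9] z [155.2 157.  158.6]
-25 32 y [-6.2 -2.7  0.6] z [155.3 160.2 161.9]
-20 35 y [-4.4 -1.9  1.4] z [160.4 163.  165.4]
-15 37 y [-3.5 -1.   2.2] z [162.3 165.2 166.8]
-10 40 y [-2.7  0.2  3. ] z [164.5 166.  167.5]
-5 44 y [-2.7 -0.2  3. ] z [164.7 166.9 168.9]
0 48 y [-2.6  0.5  2.9] z [165.1 167.1 168.4]
5 50 y [-2.6  0.2  2.9] z [164.2 166.3 167.7]
10 49 y [-2.6 -0.2  2.9] z [163.4 165.1 167.8]
15 52 y [-3.4 -1.   2.2] z [160.8 163.6 165.8]
20 54 y [-5.  -1.8  1.4] z [157.9 160.6 163.3]
25 45 y [-5.9 -2.6  0.6] z [155.1 157.3 160.6]
```

View pics/w2.png

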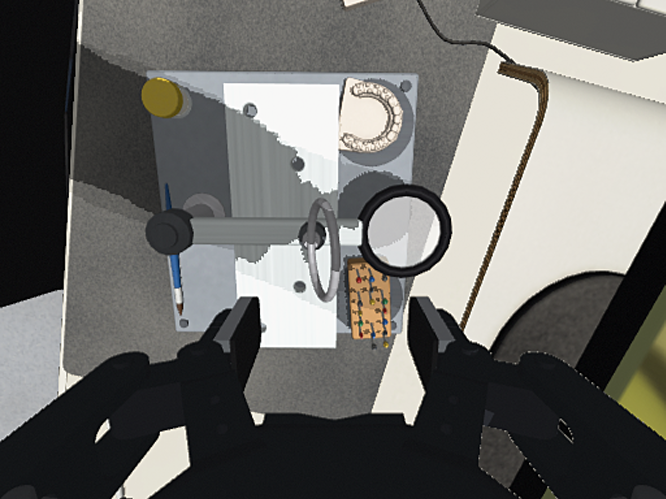

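The view shows the ring at (322,250), upright between the fingers and square to them. The hub is at (168,230), the lens at (405,230), the jaw at (370,115) on the left and the burs at (370,300) on the right. The bar centre is at tool y +0.15 mm, against about −0.5 mm for the finger middle, and its top is at z 0.168. I descend with the fingers 40 mm open, straddling the bar.

Request:
carry_out --targets '[{"tx": -0.2,"ty": 0.06,"tz": 1.5,"roll": 0,"claw": 4},{"tx": 0,"ty": 0,"tz": 2,"roll": 0,"claw": 4},{"tx": 0,"ty": 0,"tz": 2,"roll": 0,"claw": 4},{"tx": 0,"ty": 0,"tz": 2,"roll": 0,"claw": 4},{"tx": 0,"ty": 0,"tz": 2,"roll": 0,"claw": 4},{"tx": 0,"ty": 0,"tz": 1.5,"roll": 0,"claw": 4},{"tx": 0,"ty": 0,"tz": 1.0,"roll": 0,"claw": 2.5},{"tx": 0,"ty": 0,"tz": 0,"roll": 0,"claw": 2.5},{"tx": 0,"ty": 0,"tz": 0,"roll": 0,"claw": 2.0},{"tx": 0,"ty": 0,"tz": 0,"roll": 0,"claw": 2.0}]'

```text
clock: 3.72
tool_pos: [0.5765, -0.081, 0.1216]
tcp_rot: [[-0.239, 0.971, 0.002], [0.971, 0.239, -0.0], [-0.001, 0.002, -1.0]]
contact_force: [-0.1, 0.1, 0.7]
grip_width: 0.02
```

```bash
python3 - <<'E'
from h import *
save('wrist','w3',None,1.3)
W,w,s=wtool('w3');print(s['clock'],s['tool_pos'],np.round(s['tcp_rot'],3)[0],s['grip_width'],s['contact_force'])
m=(w[...,2]<-33)&(w[...,2]>-60)&(abs(w[...,1])<28)&(abs(w[...,0])<40)
q=w[m]
for x in range(-35,40,5):
    k=abs(q[:,0]-x)<2.5
    b=k&(abs(q[:,1])<7)
    if b.sum()>2: print(x,b.sum(),'bar y',np.percentile(q[b,1],[0,50,100]).round(1),'z',np.percentile(q[b,2],[0,50,100]).round(1))
for z in (-36,-38,-41,-44,-47,-50):
    k=(abs(q[:,2]-z)<1.5)&(abs(q[:,0])<13);y=q[k,1];print('finger z',z,y[(y>7)].min() if (y>7).any() else 0,y[y<-7].max() if (y<-7).any() else 0)
E
```

```text
3.7667 [ 0.57659324 -0.08111579  0.12163793] [-0.239  0.971  0.002] 0.0201393303223994 [0.37681928 0.36949934 1.08937845]
-20 6 bar y [-5.6 -5.3  0.5] z [-40.  -39.1 -36.6]
-15 87 bar y [-5.1 -2.   1.3] z [-44.4 -42.5 -39.7]
-10 130 bar y [-4.5 -1.6  1.7] z [-45.3 -43.9 -41.3]
-5 142 bar y [-4.1 -1.2  1.7] z [-46.2 -44.6 -41.7]
0 171 bar y [-4.  -0.8  2. ] z [-46.3 -44.7 -42.3]
5 174 bar y [-4.  -1.2  1.6] z [-46.2 -44.3 -41.9]
10 206 bar y [-4.3 -1.2  1.6] z [-45.6 -43.3 -40.8]
15 207 bar y [-5.2 -1.9  1.2] z [-44.6 -41.7 -38.1]
20 229 bar y [-6.4 -2.7  0.4] z [-42.7 -39.1 -34.9]
25 216 bar y [-6.9 -3.9 -0.8] z [-38.8 -35.8 -33.2]
30 27 bar y [-6.9 -4.4 -3.2] z [-35.1 -33.6 -33. ]
finger z -36 9.344753174643122 -10.477768869953524
finger z -38 9.366174186373618 -10.497257567217506
finger z -41 10.927384626951918 -12.069461271073905
finger z -44 10.944467007964764 -12.035595508816744
finger z -47 10.883671028931115 -12.161748496363977
finger z -50 10.763021992463303 -11.880107172631272
```

View pics/w3.png

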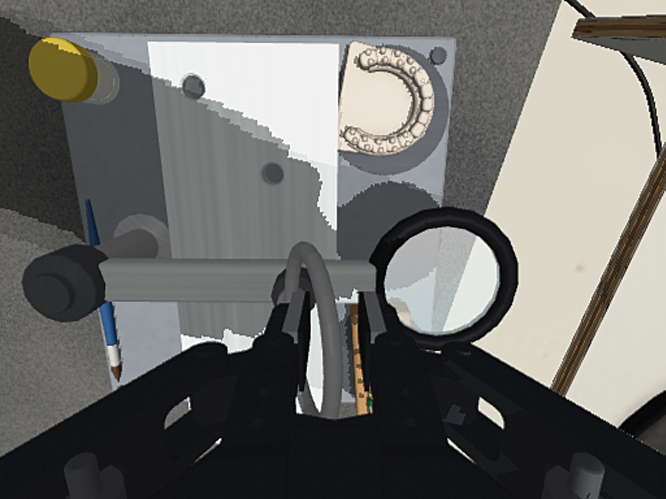

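The view shows the top bar at (320,330), running between the fingers, which stand just either side of it, with the lens rim at (445,275) clear. The bar is 0.6 mm off the finger middle. I correct that, lower 3 mm and bring the fingers to 4 mm apart. That leaves about 7 mm of channel for the 6 mm bar, so it is not squeezed.

Request:
carry_out --targets '[{"tx": 0,"ty": -0.06,"tz": 0.3,"roll": 0,"claw": 2.0},{"tx": 0,"ty": 0,"tz": 0,"roll": 0,"claw": 1.2},{"tx": 0,"ty": 0,"tz": 0,"roll": 0,"claw": 1.0},{"tx": 0,"ty": 0,"tz": 0,"roll": 0,"claw": 0.6},{"tx": 0,"ty": 0,"tz": 0,"roll": 0,"claw": 0.4},{"tx": 0,"ty": 0,"tz": 0,"roll": 0,"claw": 0.4},{"tx": 0,"ty": 0,"tz": 0,"roll": 0,"claw": 0.4}]'

```text
clock: 4.35
tool_pos: [0.5754, -0.0814, 0.1174]
tcp_rot: [[-0.239, 0.971, 0.0], [0.971, 0.239, 0.0], [-0.0, 0.0, -1.0]]
contact_force: [1.3, -0.6, 0.0]
grip_width: 0.0041
```

```bash
python3 - <<'E'
from h import *
save('wrist','w4',(150,150,400,384),3)
W,w,s=wtool('w4');print(s['clock'],s['tool_pos'],np.round(s['tcp_rot'],3)[0],s['grip_width'],s['contact_force'])
for z in (-41,-44,-47,-50):
    k=(abs(w[...,2]-z)<1.5)&(abs(w[...,0])<16)&(abs(w[...,1])<12);y=np.sort(w[k][:,1]);
    i=np.where(np.diff(y)>.5)[0];print(z,len(y),[(y[j].round(1),y[j+1].round(1)) for j in i])
E
```

```text
4.4 [ 0.57537662 -0.08140116  0.11732943] [-0.239  0.971  0.   ] 0.0037210122487815506 [-0.16008169  0.17552636  0.45067433]
-41 84 [(np.float64(-10.1), np.float64(-9.3)), (np.float64(-5.0), np.float64(-4.3)), (np.float64(-4.3), np.float64(3.2)), (np.float64(3.3), np.float64(3.9)), (np.float64(6.7), np.float64(7.2)), (np.float64(10.5), np.float64(11.4))]
-44 315 [(np.float64(-1.9), np.float64(0.0)), (np.float64(0.0), np.float64(0.8))]
-47 1057 [(np.float64(-4.2), np.float64(-3.6))]
-50 692 [(np.float64(-4.7), np.float64(-2.7)), (np.float64(2.7), np.float64(3.7))]
```

View pics/w4.png

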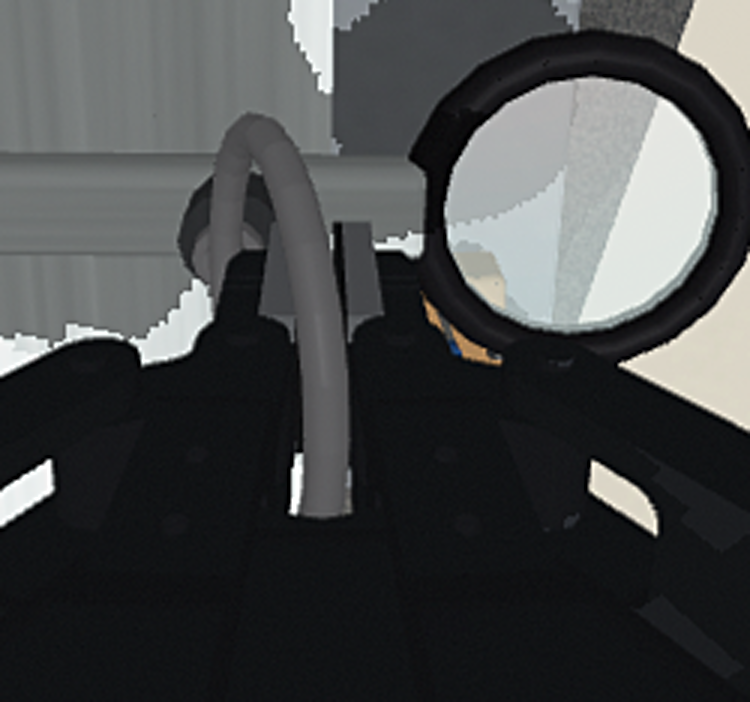

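The crop shows the bar (325,350) lying free in the channel over the pads (350,270), and the wrist force reads about zero. I lift slowly.

Request:
carry_out --targets '[{"tx": 0,"ty": 0,"tz": -0.4,"roll": 0,"claw": 0.4},{"tx": 0,"ty": 0,"tz": -0.3,"roll": 0,"claw": 0.4},{"tx": 0,"ty": 0,"tz": -0.3,"roll": 0,"claw": 0.4},{"tx": 0,"ty": 0,"tz": -0.3,"roll": 0,"claw": 0.4},{"tx": 0,"ty": 0,"tz": -0.3,"roll": 0,"claw": 0.4},{"tx": 0,"ty": 0,"tz": -0.3,"roll": 0,"claw": 0.4},{"tx": 0,"ty": 0,"tz": 0,"roll": 0,"claw": 0.4}]'

```text
clock: 4.98
tool_pos: [0.5755, -0.0814, 0.1368]
tcp_rot: [[-0.239, 0.971, 0.0], [0.971, 0.239, -0.0], [-0.0, 0.0, -1.0]]
contact_force: [1.0, -0.5, -5.3]
grip_width: 0.004
```

```bash
cat > chk.py <<'E'
from h import *
import sys
f=sys.argv[1];save('wrist',f,None,1.3)
W,w,s=wtool(f);print(s['clock'],s['tool_pos'],np.round(s['tcp_rot'],3)[0],s['grip_width'],np.round(s['contact_force'],1),np.round(s['wrist_torque'],2))
k=(abs(w[...,0])<6)&(abs(w[...,1])<3)&(w[...,2]<-38)&(w[...,2]>-60);print('bar top tool z',w[k][:,2].min() if k.any() else None,'y',np.median(w[k][:,1]) if k.any() else None,'world',W[k][:,2].max() if k.any() else None)
E
python3 chk.py w5
```

```text
5.0333 [ 0.57537437 -0.0813919   0.13650069] [-0.239  0.971  0.   ] 0.003712392371397232 [ 1.3  0.9 -6. ] [-0.01 -0.24 -0.02]
bar top tool z -43.980277561721024 y 0.020108952992409328 world 0.180481082172839
```

The pin is up about 12.5 mm and the force is about 6 N, as expected for the spring. I raise 3 mm more, then swing left about the pivot (radius 133.5 mm at the bar), by about 0.36 rad first.

Request:
carry_out --targets '[{"tx": 0,"ty": 0,"tz": -0.3,"roll": 0,"claw": 0.4},{"tx": 0,"ty": 0,"tz": 0,"roll": 0,"claw": 0.4}]'

```text
clock: 5.2
tool_pos: [0.5754, -0.0813, 0.1396]
tcp_rot: [[-0.239, 0.971, 0.0], [0.971, 0.239, 0.0], [0.0, 0.0, -1.0]]
contact_force: [0.8, 1.3, -6.5]
grip_width: 0.0039
```

Request:
carry_out --targets '[{"tx": 0.4,"ty": -0.006,"tz": 0,"roll": -0.03,"claw": 0.4},{"tx": 0.4,"ty": -0.006,"tz": 0,"roll": -0.03,"claw": 0.4},{"tx": 0.4,"ty": -0.006,"tz": 0,"roll": -0.03,"claw": 0.4},{"tx": 0.4,"ty": -0.006,"tz": 0,"roll": -0.03,"claw": 0.4},{"tx": 0.4,"ty": -0.006,"tz": 0,"roll": -0.03,"claw": 0.4},{"tx": 0.4,"ty": -0.006,"tz": 0,"roll": -0.03,"claw": 0.4}]'

```text
clock: 5.7
tool_pos: [0.5673, -0.0582, 0.1393]
tcp_rot: [[-0.412, 0.911, -0.0], [0.911, 0.412, 0.0], [0.0, -0.0, -1.0]]
contact_force: [-0.1, -0.3, -6.4]
grip_width: 0.004
```

```bash
python3 chk.py w6
```

```text
5.75 [ 0.56703455 -0.05764575  0.13931775] [-0.414  0.91  -0.   ] 0.0038582369783318467 [ 0.5  1.6 -6.9] [ 0.15 -0.07 -0.  ]
bar top tool z -44.04927001084266 y 0.09955230798126308 world 0.18336739497171492
```

The pin is still up and the arm follows. I continue another 0.30 rad.

Request:
carry_out --targets '[{"tx": 0.4,"ty": -0.006,"tz": 0,"roll": -0.03,"claw": 0.4},{"tx": 0.4,"ty": -0.006,"tz": 0,"roll": -0.03,"claw": 0.4},{"tx": 0.4,"ty": -0.006,"tz": 0,"roll": -0.03,"claw": 0.4},{"tx": 0.4,"ty": -0.006,"tz": 0,"roll": -0.03,"claw": 0.4},{"tx": 0.4,"ty": -0.006,"tz": 0,"roll": -0.03,"claw": 0.4},{"tx": 0.4,"ty": -0.006,"tz": 0,"roll": -0.03,"claw": 0.4},{"tx": 0.4,"ty": -0.006,"tz": 0,"roll": -0.03,"claw": 0.4},{"tx": 0.4,"ty": -0.006,"tz": 0,"roll": -0.03,"claw": 0.4},{"tx": 0.4,"ty": -0.006,"tz": 0,"roll": -0.03,"claw": 0.4},{"tx": 0.4,"ty": -0.006,"tz": 0,"roll": -0.03,"claw": 0.4},{"tx": 0,"ty": 0,"tz": 0,"roll": 0,"claw": 0.4}]'

```text
clock: 6.67
tool_pos: [0.5455, -0.0246, 0.1393]
tcp_rot: [[-0.663, 0.749, -0.0], [0.749, 0.663, 0.0], [0.0, -0.0, -1.0]]
contact_force: [0.2, 0.3, -5.9]
grip_width: 0.0045
```

```bash
python3 chk.py w7; python3 - <<'E'
from h import *
W,w,s=wtool('w7')
# arm angle from black lens rim / ring lateral centre in tool frame
m=(W[...,2]>.10)&(W[...,2]<.186)&(abs(w[...,1])<22)&(abs(w[...,0])<45)&(w[...,2]>-46)
q=w[m]
for x in range(-35,40,5):
    k=(abs(q[:,0]-x)<2.5)
    if k.sum()>2: print(x,k.sum(),q[k,2].min().round(1))
E
```

```text
6.7167 [ 0.54574878 -0.02484104  0.13936349] [-0.661  0.75  -0.   ] 0.004245056588371566 [-0.1 -0.  -5.8] [-0.01  0.04  0.01]
bar top tool z -43.841938970479134 y 0.17267452734184743 world 0.18320547539872623
-20 52 -39.2
-15 105 -41.6
-10 150 -45.6
-5 263 -46.0
0 408 -45.9
5 828 -46.0
10 1620 -46.0
15 598 -46.0
20 291 -39.6
25 290 -36.7
30 301 -31.9
35 169 -26.4
```

View pics/w7.png

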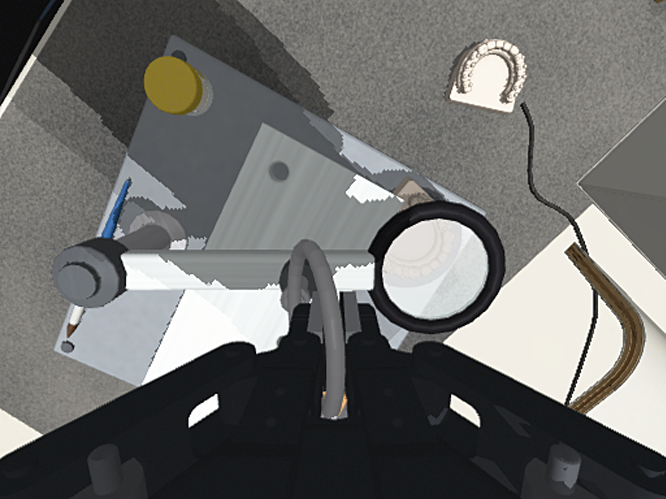

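The view shows the lens (435,265) over the jaw, the ring still on the pads (330,330) and the hub at (90,275), in line with the arm. The tool yaw gives a swing of about 0.482. I make the last 0.008 rad and lower gently.

Request:
carry_out --targets '[{"tx": 0.1,"ty": 0,"tz": 0,"roll": -0.008,"claw": 0.4},{"tx": 0,"ty": 0,"tz": 0.2,"roll": 0,"claw": 0.4},{"tx": 0,"ty": 0,"tz": 0.2,"roll": 0,"claw": 0.4},{"tx": 0,"ty": 0,"tz": 0.2,"roll": 0,"claw": 0.4},{"tx": 0,"ty": 0,"tz": 0.2,"roll": 0,"claw": 0.4},{"tx": 0,"ty": 0,"tz": 0.2,"roll": 0,"claw": 0.4},{"tx": 0,"ty": 0,"tz": 0,"roll": 0,"claw": 0.4}]'

```text
clock: 7.3
tool_pos: [0.5453, -0.0244, 0.1289]
tcp_rot: [[-0.666, 0.746, -0.0], [0.746, 0.666, 0.0], [0.0, -0.0, -1.0]]
contact_force: [0.4, -0.6, -3.9]
grip_width: 0.0041
```

```bash
python3 chk.py w8
```

```text
7.35 [ 0.54537646 -0.02445856  0.12914132] [-0.666  0.746 -0.   ] 0.0037503476261122517 [-0.  -0.2 -3.9] [-0.02 -0.12  0.01]
bar top tool z -43.53088092246155 y 0.184260651887877 world 0.17267202194597023
```

The pin has dropped into the hole (bar top 0.1727, spring force still carried). I lower further to let it come home and free the bar.

Request:
carry_out --targets '[{"tx": 0,"ty": 0,"tz": 0.2,"roll": 0,"claw": 0.4},{"tx": 0,"ty": 0,"tz": 0.2,"roll": 0,"claw": 0.4},{"tx": 0,"ty": 0,"tz": 0.2,"roll": 0,"claw": 0.4},{"tx": 0,"ty": 0,"tz": 0.2,"roll": 0,"claw": 0.4},{"tx": 0,"ty": 0,"tz": 0.2,"roll": 0,"claw": 0.4},{"tx": 0,"ty": 0,"tz": 0,"roll": 0,"claw": 0.4}]'

```text
clock: 7.85
tool_pos: [0.5453, -0.0244, 0.119]
tcp_rot: [[-0.666, 0.746, -0.0], [0.746, 0.666, 0.0], [0.0, -0.0, -1.0]]
contact_force: [0.8, 0.3, -0.1]
grip_width: 0.0038
```

```bash
python3 chk.py w9
```

```text
7.9 [ 0.54536453 -0.02440966  0.11923042] [-0.666  0.746 -0.   ] 0.003721733671885335 [0.6 0.8 0. ] [ 0.01 -0.04 -0.05]
bar top tool z -49.25184914144846 y 0.16348907751644748 world 0.16848228689095315
```

The bar top is at 0.1685, which is home, and the force is near zero. I open the fingers and withdraw upward.

Request:
carry_out --targets '[{"tx": 0,"ty": 0,"tz": 0,"roll": 0,"claw": 1.2},{"tx": 0,"ty": 0,"tz": 0,"roll": 0,"claw": 2.5},{"tx": 0,"ty": 0,"tz": 0,"roll": 0,"claw": 4},{"tx": 0,"ty": 0,"tz": 0,"roll": 0,"claw": 4},{"tx": 0,"ty": 0,"tz": 0,"roll": 0,"claw": 4},{"tx": 0,"ty": 0,"tz": -1.5,"roll": 0,"claw": 4},{"tx": 0,"ty": 0,"tz": -2.5,"roll": 0,"claw": 4},{"tx": 0,"ty": 0,"tz": -2.5,"roll": 0,"claw": 4},{"tx": 0,"ty": 0,"tz": -3,"roll": 0,"claw": 4},{"tx": 0,"ty": 0,"tz": -3,"roll": 0,"claw": 4},{"tx": 0,"ty": 0,"tz": -1,"roll": 0,"claw": 4},{"tx": 0,"ty": 0,"tz": 0,"roll": 0,"claw": 4}]'

```text
clock: 8.9
tool_pos: [0.5466, -0.0245, 0.2572]
tcp_rot: [[-0.666, 0.746, 0.005], [0.746, 0.666, -0.0], [-0.003, 0.003, -1.0]]
contact_force: [0.8, -0.7, -0.0]
grip_width: 0.0402
```

```bash
python3 - <<'E'
from h import *
save('wrist','w10',None,1.3)
W,w,s=wtool('w10');print(s['clock'],s['tool_pos'],s['grip_width'],np.round(s['contact_force'],1))
m=(abs(w[...,0])<6)&(abs(w[...,1])<12)&(W[...,2]>.15)&(W[...,2]<.2)
print('bar top',W[m][:,2].max(),np.median(W[m],axis=0),'y',np.median(w[m][:,1]))
E
```

```text
8.95 [ 0.54602854 -0.02443306  0.25524994] 0.03993252367302023 [ 0.6  0.  -0.6]
bar top 0.16620148344107571 [ 0.54549629 -0.02486785  0.16414392] y -0.9195347022182471
```

View pics/w10.png

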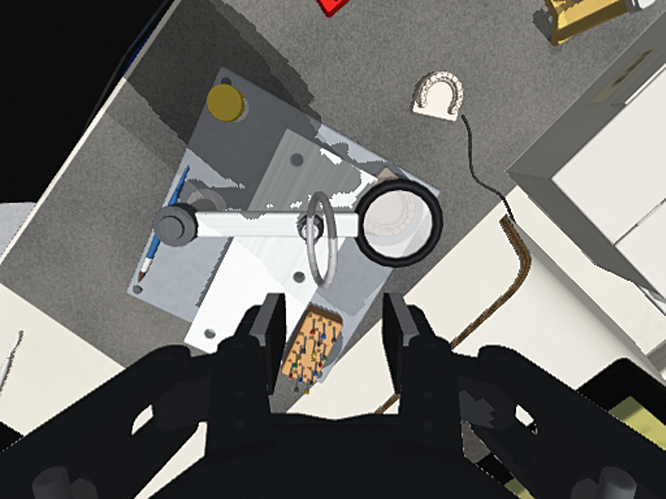

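The view shows the lens (398,222) over the jaw, the ring (320,240) standing free, and the burs (313,345) and jar (226,102) in place. The fingers are well clear. I hand the job in.

```bash
python3 -c "
from plant import close_job;print(close_job())"
```

```text
the job is handed in; nothing more can be done
None
```

The lens now stands over the plaster model, the pin is home in the left neighbouring hole, and the job is handed in at about 9 s; no verdict was reported.

- **Lift:** I had no tilt command, so I reached through the ring with both fingers pointing down, 4 mm apart. The top bar then rested on the tops of the pads and was not squeezed. The pin rose about 15 mm, with about 6–7 N on the wrist.
- **Swing:** The arm went left by about 0.49 rad, judged from how far the tool turned, since the joint itself cannot be read. The pin stayed up on the way.
- **Release:** As I lowered the pin, the spring force fell away to nothing. The bar top came back to z 0.1685 (0.168 when home), and I opened the fingers and withdrew upward.

**Last checks:**
- The final picture shows the lens over the model, the ring free, and the bur block and small jar apparently where they were. The big jar and the mug were outside the last views, but the arm did not go near them after its first move, which was well above them.
- The final bar-top reading was 0.166, about 2 mm lower than the one before. I put this down to camera noise at the greater distance, as both readings mean the pin is home.
- I judged the lens's position over the model by eye and did not measure the 25 mm limit.

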